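# Refit the light ring and volume knob of a desk amplifier and hold its push switch in

### The job

The volume knob and its light ring are off the little desk amplifier. Slip the frosted light ring down over the upright shaft until it lies flat on the amplifier's top and let go of it, then take the knob, turn it so that the flat in its bore matches the flat of the D-shaft (the pointer line on the knob points the way the shaft's flat faces), push it fully home and press it down against the switch spring under the shaft; finish still pressing the knob with the gripper, so that the switch stays held in (a long press wakes the amplifier). Leave everything else on the desk where it is.

Things in the scene. Friction and masses are not known exactly. Their poses are not given: they have to be found in the camera images.
- amp: desk headphone amplifier: charcoal box 150 (x) by 210 (y) by 50 mm high, fixed; silver front plate on its -x side. Origin at the centre of its underside; flat top at z = 50 mm. The knob's shaft stands on the top at (0, +30 mm) in this frame, with bare flat top for 75 mm all round; three low grey keys lie beyond, near the -y edge.
- shaft_foot (a point): point on the shaft's axis at the level of the amplifier's top (z = 50 mm), fixed to the amplifier, axes as the amplifier's. A brass bushing 12 mm in diameter (top edge chamfered) rises 7 mm from here round the shaft.
- shaft_tip (a point): centre of the top of the pale steel D-shaft, 28 mm above the amplifier's top while the switch is out; z up, x points the way the flat faces. Shaft 10 mm in diameter, flat 2.5 mm from the axis over its whole length; the last 2.5 mm taper to 7 mm. It turns about its axis with light friction (0.02 N m) and goes down with the switch.
- press (a joint): travel of the push switch under the shaft, m: 0 = out, 0.0035 = fully in (end stop). Pushing the shaft down along its axis moves it; it springs back; it starts to yield at 2 N and is fully in at 9 N.
- ring: frosted white light ring: flat round disc 48 mm in outer diameter, 8 mm high, with a 15 mm round through hole, 20 g; origin at the centre of its underside, z up; starts flat on the desk. On the shaft it lies round the bushing on the amplifier's top; it is the same either way up.
- knob: aluminium knob, 40 mm across, 26 mm high, 60 g, upright on the desk; origin at the centre of its underside, z up. Black pointer line on top along +x. Below, a blind D-bore 15 mm deep, 11.2 mm across, flat 3.1 mm from the axis on the +x side: it goes on with its x within about 0.15 rad of the shaft's x. Home: underside 15 mm below the shaft tip, 13 mm above the amplifier's top (9.5 switch in).
- screwdriver: screwdriver, 190 mm long, lying along its own x, origin under its middle; leave alone
- phone: dark phone, 74 by 152 by 9 mm, lying flat, origin at the centre of its underside; leave alone
- mouse: light grey computer mouse, 64 by 114 by 36 mm high, origin at the centre of its underside; leave alone
- mug: blue mug, 82 mm in diameter, 92 mm high, handle at its +y, origin at the centre of its underside; leave alone
- succulent: succulent in a slate pot, 84 mm in diameter, about 90 mm high, origin at the centre of its underside; leave alone
- notebook: terracotta pocket notebook, 105 by 148 by 14 mm, origin at the centre of its underside; leave alone
- usb_stick: black memory stick, 56 by 18 by 9 mm, origin under its middle; leave alone
Not all that is in view belongs to the job. Of the things that look like the ring, take the one that is farthest to the robot's left at the start.

How it is judged:
On the way, in this order (a step that is already met when the one before it is completed fails the run):
1. the light ring lies flat on the amplifier's top round the shaft, let go (horizontal distance between ring and shaft_foot below 0.004 m and z of ring in the frame of shaft_foot between -0.003 and 0.003 m and angle between ring's own z axis and vertical below 0.1 rad and contact force between the fingers and ring below 0.3 N), for 0.2 s.
2. the knob is fully home on the D-shaft, flat to flat (horizontal distance between knob and shaft_tip below 0.004 m and z of knob in the frame of shaft_tip below -0.0125 m and angle between the x axis of knob and the x axis of shaft_tip, either way round below 0.3 rad and angle between knob's own z axis and vertical below 0.12 rad), for 0.2 s.
At the end, for the whole second after the job is handed in: Ring flat on the amplifier's top round the shaft (within 4 mm of the axis, 3 mm of the level, 0.1 rad); knob on the axis within 4 mm, its underside over 12.5 mm below the shaft tip, pointer within 0.3 rad of the flat, tilt under 0.12; gripper pressing it (over 2 N), switch in by over 2 mm (all of step 2 and horizontal distance between ring and shaft_foot below 0.004 m and z of ring in the frame of shaft_foot between -0.003 and 0.003 m and angle between ring's own z axis and vertical below 0.1 rad and value of joint press above 0.002 m and contact force between the fingers and knob above 2 N); the arm keeps its last pose, push and grip.
It fails at once if something else on the desk (screwdriver, phone, mouse, mug, succulent, notebook or memory stick) is shifted by more than 20 mm (distance of any of screwdriver, phone, mouse, mug, succulent, notebook, usb_stick from where it was at the start of the episode above 0.02 m).
It also fails if it takes over 64 s, if anything falls off the work surface, if the arm or the gripper's body presses on something with over 40 N, if the wrist force passes 120 N, or if a joint passes its speed limit or range.

### The arm

A 6-joint arm with a two-finger parallel gripper is mounted at the origin on the work surface. World frame = base frame: x ahead of the robot, y to its left, z up, the work surface at z = 0. Lengths are in m, angles in rad, forces in N, time in s.
With the tool pointing down it reaches from about 0.35 to 0.775 m from the base axis. Payload 7.3 kg.
Tool frame: the origin (TCP) lies midway between the tips of the shut fingers; the grasp point (between the pads) lies 19 mm behind it (robot.tcp_to_grasp is the distance from the TCP to the grasp point, in m); z points along the fingers, y is the line along which they close (so a half turn about z gives the same grasp; the last joint's range is limited). The gripper opens to 92 mm and grips with 3 to 60 N. Pads are 19 mm wide; open, the fingers measure 130 mm over their backs; the gripper's body (75 mm by 190 mm) begins 47 mm behind the grasp point.
Start: joints at [1.027, 0.342, 1.524, -0, 1.275, -0.146], TCP at [0.203, 0.484, 0.227] pointing down, gripper open.
Joint ranges: [-2.53, 2.53], [-0.77, 2.02], [0.04, 2.7], [-1, 4.14], [0.28, 2.66], [-3.11, 3.11]. Speed limits (rad/s): [2.57, 2.57, 3.14, 3.14, 3.14, 3.14].

### API

Orientations are given as [roll, pitch, yaw] about the fixed x, y, z axes, in that order (R = Rz(yaw) Ry(pitch) Rx(roll)).
In Python, from cell import readout, cams, ticket, robot gives the robot as it stands. The module is installed in compiled form; this text tells all that it offers.
- The arm moves only by the tool jog_arm, never from a script. Its argument "plan" is a list of rows, each a list of 5 numbers: the shift along the world's x, y, z each as a share of 0.08 m, from -1 to 1, then the turn about the world's z as a share of 90 degrees, from -1 to 1, then the opening, from -1 (shut) to 1 (fully open). A call has 1 to 12 rows; each row is the pose to reach, as a shift and turn from the pose commanded when the call began; what a row does not reach only later rows make up. A row lasts 1/10 s, in which the tool goes at most 50 mm and 8.59 degrees, less where a joint would pass 70% of its speed; a pose out of reach is approached as far as the arm can. A call with a number of a shift or a turn outside -1 to 1 is refused whole. A call with a gripper value outside its range is refused whole. The fingers move at their own pace and stop on an object; "squeeze" is the grip in N (left out, the last holds). Time passes only in rows, so rows that repeat a pose let the fingers close. It gives the time, the measured TCP pose, the force, the opening and the grip force at its end, in the units of the state.
- readout.observe(): the state, without advancing time (a new reading comes with each control period).
- cams.read_camera(name): name is "scene" or "side" or "wrist"; returns the picture (420x560x3 uint8, blue, green, red); there is no depth.
- cams.calibration(name): a dict with "K" (3x3 intrinsics, pixels), "world_from_camera" (4x4, takes a point from camera to world coordinates). Camera axes: x right, y down, z forward; pixel columns grow to the right and rows downward; lengths in m; the calibration is good to about 2 mm. A picture is of the moment at which its call begins: read the wrist's pose just before it. calibration takes no time and is no camera call; for the wrist camera it gives the pose at the moment of the call.
- ticket.hand_in(): hands the job in; it is judged then, once.
The state is a dict: "time": time; "qpos": joint angles; "qvel": joint speeds; "joint_efforts": joint torques, N m; "tool_pos": TCP position; "tool_rot": TCP orientation; "contact_force": force on the tool from outside, world axes, zero at the start; "torque": the same for the moment, N m; "opening": finger opening in m; "grip_force": force on a finger pad.
Only numpy, scipy, OpenCV 4.12 (cv2) and the standard library are available. Lean on these libraries where they do the work, as an engineer would, in place of code of your own. Each camera call takes 0.05 s, during which the arm holds its last target. There are 200 camera calls.

## Working session

There is one attempt and no reset: what is moved stays moved. The work goes in short steps, Python scripts to look and compute and a tool call to move; the robot and the scene stay as the last step left them, time stands still between calls to the robot, and variables do not carry over. Pictures are saved under pics/ and viewed, at most 10 in all, crops included, and the job is handed in when it is done.

Besides the shell and the picture viewer there is one more tool, called after "Call:" by a JSON object that holds its "name" and its "arguments". jog_arm: Moves the arm, as the interface text tells. Shift numbers are shares of 0.08 m and turn numbers shares of 90 degrees, none past 1 either way. Its arguments: {"type":"object","properties":{"plan":{"type":"array"},"squeeze":{"type":"number"}},"required":["plan"]}

```bash
mkdir -p pics
cat > h.py <<'E'
import numpy as np, cv2
from cell import readout, cams, ticket, robot
def snap(n,f=None):
    C=cams.calibration(n); im=np.array(cams.read_camera(n))
    if f: cv2.imwrite('pics/'+f,im); np.savez('pics/'+f+'.npz',im=im,K=C['K'],T=C['world_from_camera'])
    return im,np.array(C['K']),np.array(C['world_from_camera'])
def load(f):
    d=np.load('pics/'+f+'.npz'); return d['im'],d['K'],d['T']
def ray(K,T,u,v):
    d=T[:3,:3]@np.linalg.solve(K,[u,v,1.]); return T[:3,3],d/np.linalg.norm(d)
def plane(K,T,u,v,z):
    o,d=ray(K,T,u,v); return o+d*(z-o[2])/d[2]
def tri(*rs):
    A=sum(np.eye(3)-np.outer(d,d) for o,d in rs); b=sum((np.eye(3)-np.outer(d,d))@o for o,d in rs)
    p=np.linalg.solve(A,b); return p,[np.linalg.norm(np.cross(p-o,d)) for o,d in rs]
def proj(K,T,p):
    q=K@(T[:3,:3].T@(np.asarray(p)-T[:3,3])); return q[:2]/q[2]
E
python3 - <<'E'
from h import *
a=snap('scene','sc0.png'); b=snap('side','si0.png'); c=snap('wrist','wr0.png')
for x in (a,b,c): print(x[2].round(3).tolist(), x[1][0,0])
s=readout.observe(); print(s['tool_pos'],s['tool_rot'],s['contact_force'],s['time'],s['opening'])
E
```

```text
[[0.708, 0.614, -0.349, 0.973], [0.706, -0.606, 0.365, -0.302], [0.012, -0.505, -0.863, 1.039], [0.0, 0.0, 0.0, 1.0]] 531.0031021425374
[[-0.924, -0.3, 0.236, 0.343], [-0.381, 0.7, -0.604, 0.728], [0.016, -0.648, -0.761, 0.841], [0.0, 0.0, 0.0, 1.0]] 424.54050805430796
[[0.387, 0.89, 0.242, 0.138], [0.922, -0.373, -0.103, 0.511], [-0.001, 0.263, -0.965, 0.384], [0.0, 0.0, 0.0, 1.0]] 296.85773951586424
[0.20318017 0.48375734 0.22621696] [-3.14044564e+00 -2.05394462e-04  2.74380480e+00] [ 0.00843313 -0.08474577  0.47757777] 0.15 0.09155985466068785
```

View pics/sc0.png

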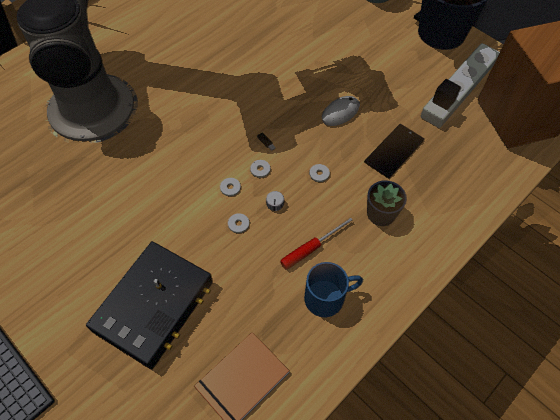

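View pics/si0.png

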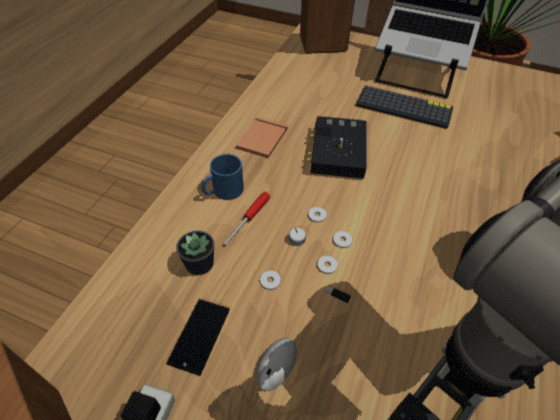

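The scene view shows four ring-like discs at about (230,187), (260,169), (319,173) and (238,223). The knob is at (275,201) and the amp shaft at about (158,284). In the side view the discs are at (343,239), (328,264), (270,280) and (317,214), the knob at (298,236) and the shaft at (341,143). I'll triangulate them all.

Run:
```python
from h import *
from itertools import product
def cents(f,box):
    im,K,T=load(f); x0,y0,x1,y1=box
    hsv=cv2.cvtColor(im,cv2.COLOR_BGR2HSV); m=((hsv[...,1]<70)&(hsv[...,2]>90)).astype(np.uint8)*255
    M=np.zeros_like(m); M[y0:y1,x0:x1]=m[y0:y1,x0:x1]
    cs,_=cv2.findContours(M,cv2.RETR_EXTERNAL,cv2.CHAIN_APPROX_NONE); out=[]
    for c in cs:
        if cv2.contourArea(c)>100: (e,ax,an)=cv2.fitEllipse(cv2.convexHull(c)); out.append((e,ax))
    return out,K,T
A,KA,TA=cents('sc0.png',(205,145,345,245)); B,KB,TB=cents('si0.png',(250,195,370,300))
for (e,ax),(g,bx) in product(A,B):
    p,r=tri(ray(KA,TA,*e),ray(KB,TB,*g))
    if r[0]<.006 and -.02<p[2]<.05: print(np.round(e),np.round(ax,1),np.round(g),np.round(bx,1),p.round(4),round(r[0],4))
p,r=tri(ray(KA,TA,156.5,282),ray(KB,TB,341,141)); print('shaft',p,r)
im=load('sc0.png')[0]
a=cv2.resize(im[150:245,205:345],None,fx=4,fy=4,interpolation=2); b=cv2.resize(im[255:315,125:195],None,fx=6,fy=6,interpolation=2)
c=np.zeros((580,800,3),np.uint8)
c[:380,:560]=a
s=load('si0.png')[0]
d=cv2.resize(s[125:165,315:375],None,fx=5,fy=5,interpolation=2); c[380:580,:300]=d
b=cv2.resize(im[260:310,130:190],None,fx=4,fy=4,interpolation=2);c[380:580,310:550]=b
c[:400,560:800]=cv2.resize(s[225:325,245:305],None,fx=4,fy=4,interpolation=2)
cv2.imwrite('pics/crop1.png',c)
```

```text
[238. 222.] [18.4 21.3] [317. 214.] [15.1 18.8] [0.5116 0.0375 0.0087] 0.0002
[274. 198.] [14.6 17.2] [297. 234.] [13.9 16.5] [0.5312 0.1315 0.0265] 0.0003
[230. 186.] [17.1 20.7] [342. 239.] [16.6 19.7] [0.4279 0.0886 0.0088] 0.0004
[319. 172.] [16.4 20.3] [270. 280.] [19.2 21.1] [0.5457 0.2635 0.0088] 0.0004
[260. 168.] [16.5 19.9] [327. 264.] [18.1 20.7] [0.4394 0.1732 0.0087] 0.0004
shaft [ 0.52552563 -0.18619438  0.07251586] [np.float64(0.0007687660030994464), np.float64(0.0007687660030992877)]
```

View pics/crop1.png

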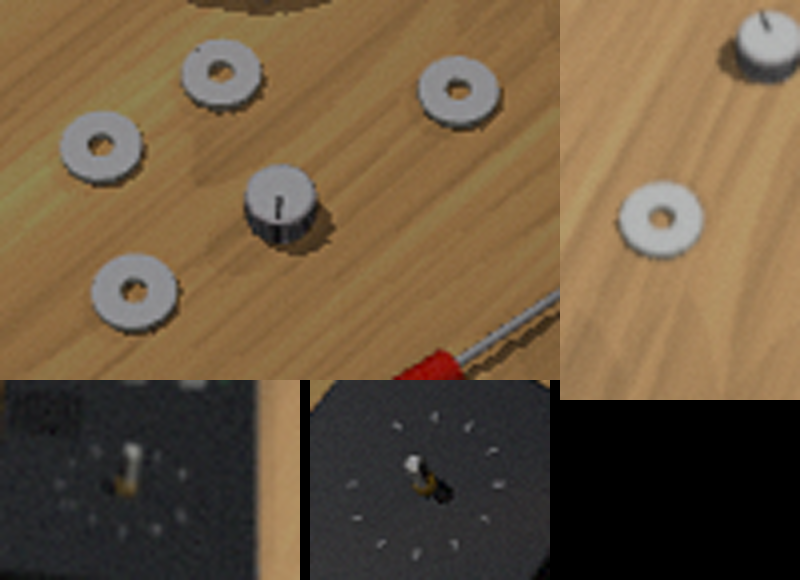

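View pics/wr0.png

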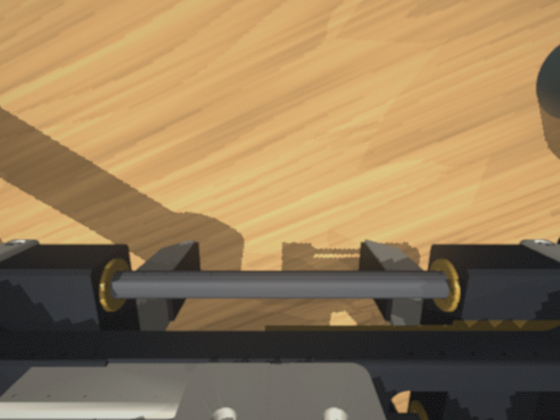

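The crop shows four discs that look alike, plus the knob with its pointer line. Base left is +y. The disc at scene (319,173) measures y = 0.264, against 0.173, 0.089 and 0.038 for the others, so it is the ring to take. The wrist picture shows the fingers at about row 260 and bare desk below. Next I'll find the neighbours and work out the move.

Run:
```python
from h import *
_,K,T=load('sc0.png'); _,K2,T2=load('si0.png')
for n,pts in {'phone sc':[(365,162),(390,176),(424,136),(400,124)],'usb':[(258,135),(272,148)],'mouse':[(322,115),(358,100)],'pot':[(385,218)]}.items():
    print(n,[plane(K,T,*p,.009)[:2].round(3).tolist() for p in pts])
for f in ((210,300),(168,362)): print('phone side',plane(K2,T2,*f,.009)[:2].round(3))
# amp top corners (scene)
print('amp',[plane(K,T,*p,.05)[:2].round(3).tolist() for p in [(153,242),(212,273),(152,352),(88,323)]])
s=readout.observe(); r=np.array([.5457,.2635]); print(((r-s['tool_pos'][:2])/.08).round(3))
```

```text
phone sc [[0.603, 0.362], [0.67, 0.373], [0.654, 0.525], [0.589, 0.512]]
usb [[0.366, 0.237], [0.419, 0.234]]
mouse [[0.433, 0.395], [0.464, 0.497]]
pot [[0.734, 0.278]]
phone side [0.646 0.362]
phone side [0.656 0.515]
amp [[0.44, -0.133], [0.579, -0.092], [0.62, -0.276], [0.49, -0.328]]
[ 4.281 -2.753]
```

Call:
{"name": "jog_arm", "arguments": {"plan": [[1, -0.69, -0.3, 0, 1], [1, -0.69, -0.3, 0, 1], [1, -0.69, -0.3, 0, 1]]}}

```text
time: 0.45
tool_pos: [0.2865, 0.4255, 0.201]
tool_rot: [-3.138, 0.001, 2.739]
contact_force: [-0.8, 0.4, -0.4]
opening: 0.0913
grip_force: 0.0
```

Call:
{"name": "jog_arm", "arguments": {"plan": [[1, -0.69, -0.3, 0, 1], [1, -0.69, -0.3, 0, 1], [1, -0.69, -0.3, 0, 1]]}}

```text
time: 0.75
tool_pos: [0.3663, 0.3707, 0.1772]
tool_rot: [-3.139, 0.0, 2.739]
contact_force: [-0.3, 0.3, 0.2]
opening: 0.0923
grip_force: 0.0
```

Call:
{"name": "jog_arm", "arguments": {"plan": [[1, -0.69, -0.3, 0, 1], [1, -0.69, -0.3, 0, 1], [1, -0.69, -0.3, 0, 1]]}}

```text
time: 1.05
tool_pos: [0.4461, 0.316, 0.1533]
tool_rot: [-3.14, 0.0, 2.739]
contact_force: [0.2, 0.9, 0.3]
opening: 0.0919
grip_force: 0.0
```

Call:
{"name": "jog_arm", "arguments": {"plan": [[1, -0.69, -0.3, 0, 1], [1, -0.69, -0.3, 0, 1], [1, -0.69, -0.3, 0, 1]]}}

```text
time: 1.35
tool_pos: [0.5258, 0.2612, 0.1293]
tool_rot: [-3.141, 0.0, 2.74]
contact_force: [0.3, 0.7, 0.6]
opening: 0.0918
grip_force: 0.0
```

Call:
{"name": "jog_arm", "arguments": {"plan": [[0.28, 0, 0, 0, 1], [0.28, 0, 0, 0, 1], [0.28, 0, 0, 0, 1]]}}

```text
time: 1.65
tool_pos: [0.5445, 0.2645, 0.1308]
tool_rot: [-3.142, -0.001, 2.744]
contact_force: [-0.5, -0.4, -0.0]
opening: 0.0916
grip_force: 0.0
```

```bash
cat >> h.py <<'E'
def ringc(im,K,T,x0=205,x1=355,y1=256):
    hsv=cv2.cvtColor(im,cv2.COLOR_BGR2HSV); m=((hsv[...,1]<60)&(hsv[...,2]>90)).astype(np.uint8)*255
    m[:,:x0]=0; m[:,x1:]=0; m[y1:]=0
    cs,_=cv2.findContours(m,cv2.RETR_EXTERNAL,cv2.CHAIN_APPROX_NONE)
    c=max(cs,key=cv2.contourArea); return cv2.fitEllipse(cv2.convexHull(c)),cv2.contourArea(c)
E
python3 - <<'E'
from h import *
s=readout.observe(); print(s['tool_pos'],s['tool_rot'],s['time'])
im,K,T=snap('wrist','wr1.png'); print(ringc(im,K,T))
print(proj(K,T,[.5457,.2635,.008]),proj(K,T,s['tool_pos']))
E
```

```text
[0.54451893 0.26445439 0.13076277] [-3.14151366e+00 -1.01126300e-03  2.74443386e+00] 1.65
(((278.6520690917969, 204.66583251953125), (47.27618408203125, 48.406776428222656), 86.46442413330078), 1739.0)
[279.28883993 206.42166701] [280.15503015 256.95124309]
```

View pics/wr1.png

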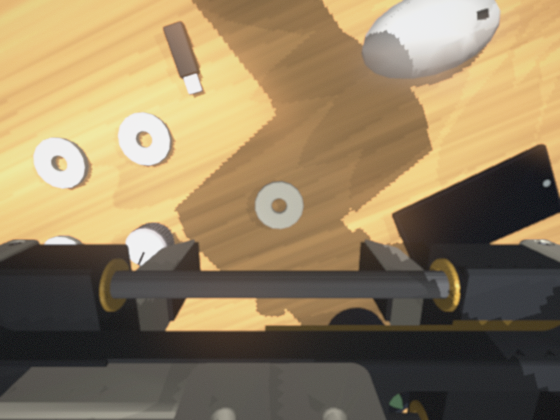

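The wrist view shows the ring at (279,205), where the two fixed cameras predicted it, on the grip centreline. The phone corner at (393,212) is clear. Going down to grasp.

Call:
{"name": "jog_arm", "arguments": {"plan": [[0, 0, -0.9, 0, 0.6], [0, 0, -0.9, 0, 0.6], [0, 0, -0.9, 0, 0.6]], "squeeze": 10}}

```text
time: 2.0
tool_pos: [0.5422, 0.2632, 0.0557]
tool_rot: [-3.137, -0.006, 2.745]
contact_force: [0.4, -0.2, -0.6]
opening: 0.075
grip_force: 0.0
```

Call:
{"name": "jog_arm", "arguments": {"plan": [[0, 0, -0.4, 0, 0.6], [0, 0, -0.67, 0, 0.6], [0, 0, -0.67, 0, 0.6], [0, 0, -0.67, 0, -0.5], [0, 0, -0.67, 0, -0.5], [0, 0, -0.67, 0, -0.5], [0, 0, -0.67, 0, -0.5], [0, 0, -0.67, 0, -0.5]]}}

```text
time: 2.8
tool_pos: [0.5465, 0.2635, 0.0064]
tool_rot: [3.14, 0.002, 2.744]
contact_force: [-0.1, -0.4, 6.5]
opening: 0.0463
grip_force: 10.0
```

Call:
{"name": "jog_arm", "arguments": {"plan": [[0, 0, 1, 0, -0.5], [0, 0, 1, 0, -0.5], [0, 0, 1, 0, -0.5], [0, 0, 1, 0, -0.5]]}}

```text
time: 3.2
tool_pos: [0.5459, 0.2632, 0.0856]
tool_rot: [3.141, 0.001, 2.744]
contact_force: [-0.9, 0.2, -0.5]
opening: 0.0467
grip_force: 10.0
```

Call:
{"name": "jog_arm", "arguments": {"plan": [[-0.05, -1, 0.9, 0, -0.5], [-0.05, -1, 0.9, 0, -0.5], [-0.05, -1, 0.9, 0, -0.5], [-0.05, -1, 0.9, 0, -0.5]]}}

```text
time: 3.6
tool_pos: [0.5418, 0.1824, 0.1569]
tool_rot: [3.141, -0.0, 2.742]
contact_force: [0.2, -0.2, -0.4]
opening: 0.0466
grip_force: 10.0
```

Call:
{"name": "jog_arm", "arguments": {"plan": [[-0.05, -1, 0, 0, -0.5], [-0.05, -1, 0, 0, -0.5], [-0.05, -1, 0, 0, -0.5]]}}

```text
time: 3.9
tool_pos: [0.5366, 0.1014, 0.1547]
tool_rot: [-3.139, -0.004, 2.741]
contact_force: [0.1, 0.4, -0.8]
opening: 0.0464
grip_force: 10.0
```

Call:
{"name": "jog_arm", "arguments": {"plan": [[-0.05, -1, 0, 0, -0.5], [-0.05, -1, 0, 0, -0.5], [-0.05, -1, 0, 0, -0.5], [-0.05, -1, 0, 0, -0.5], [-0.05, -1, 0, 0, -0.5]]}}

```text
time: 4.4
tool_pos: [0.5336, 0.025, 0.1562]
tool_rot: [3.141, -0.002, 2.745]
contact_force: [0.7, -0.5, -0.6]
opening: 0.0462
grip_force: 10.0
```

Run:
```python
from h import *
s=readout.observe(); print(s['tool_pos'],s['tool_rot'],s['time'],s['opening'])
im,K,T=snap('wrist','wr2.png'); print(proj(K,T,[.5255,-.186,.078]),proj(K,T,s['tool_pos']))
```

```text
[0.53356018 0.02498413 0.15618905] [ 3.14137340e+00 -1.75533488e-03  2.74514335e+00] 4.4 0.04623794320737268
[ 58.46936511 297.49965928] [280.14684449 256.94021053]
```

View pics/wr2.png

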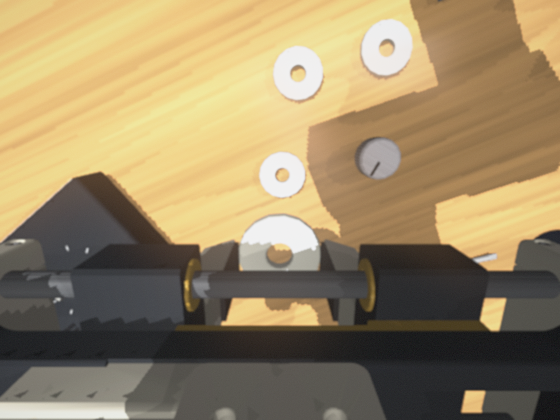

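The ring is held flat, with its hole near (280,253). The knob is at (378,158) and its pointer runs to about (374,173). I'll move on to see the shaft clear of the ring.

Call:
{"name": "jog_arm", "arguments": {"plan": [[0.16, -1, 0, 0, -0.5], [0.16, -1, 0, 0, -0.5], [0.16, -1, 0, 0, -0.5]]}}

```text
time: 4.75
tool_pos: [0.5475, -0.0587, 0.1569]
tool_rot: [-3.141, 0.001, 2.742]
contact_force: [-0.4, 0.7, -0.4]
opening: 0.046
grip_force: 10.0
```

Call:
{"name": "jog_arm", "arguments": {"plan": [[0.16, -1, 0, 0, -0.5], [0.16, -1, 0, 0, -0.5], [0.16, -1, 0, 0, -0.5]]}}

```text
time: 5.05
tool_pos: [0.5601, -0.1387, 0.1568]
tool_rot: [-3.141, 0.001, 2.742]
contact_force: [0.6, 0.6, -0.7]
opening: 0.0463
grip_force: 10.0
```

Call:
{"name": "jog_arm", "arguments": {"plan": [[0.16, -0.86, 0, 0, -0.5], [0.16, -0.86, 0, 0, -0.5], [0.16, -0.86, 0, 0, -0.5], [0.16, -0.86, 0, 0, -0.5], [0.16, -0.86, 0, 0, -0.5]]}}

```text
time: 5.55
tool_pos: [0.5721, -0.2034, 0.157]
tool_rot: [3.141, -0.001, 2.746]
contact_force: [-0.1, 0.2, -0.6]
opening: 0.0461
grip_force: 10.0
```

Run:
```python
from h import *
s=readout.observe(); print(s['tool_pos'],s['tool_rot'],s['time'],s['opening'])
im,K,T=snap('wrist','wr3.png'); p=proj(K,T,[.5255,-.186,.078]); print(p,proj(K,T,s['tool_pos']))
u,v=np.int32(p); c=np.zeros((420,800,3),np.uint8)
q=im[v-25:v+25,u-25:u+25]; c[:400,:400]=cv2.resize(q,None,fx=8,fy=8,interpolation=2); print('crop o',u-25,v-25)
c[:280,410:800]=cv2.resize(im[190:330,182:377],None,fx=2,fy=2)
cv2.imwrite('pics/crop3.png',c)
```

```text
[ 0.57213827 -0.2033505   0.15702708] [ 3.14087501e+00 -9.23288281e-04  2.74561096e+00] 5.55 0.0461493644092317
[277.27658141 157.22271985] [280.13559704 256.93617875]
crop o 252 132
```

View pics/crop3.png

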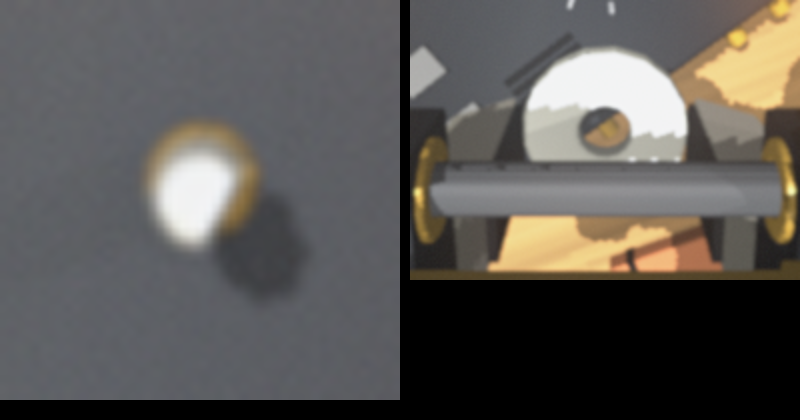

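The shaft tip is white at about (276,156), with the brass bushing around it. The flat faces lower right in the picture. The ring hole is at about (283,254). I'll take a second view from a sideways shift to triangulate.

Call:
{"name": "jog_arm", "arguments": {"plan": [[0.19, 0.46, 0, 0, -0.5], [0.19, 0.46, 0, 0, -0.5], [0.19, 0.46, 0, 0, -0.5], [0.19, 0.46, 0, 0, -0.5]]}}

```text
time: 6.0
tool_pos: [0.5872, -0.1685, 0.1573]
tool_rot: [-3.141, 0.0, 2.745]
contact_force: [-0.4, 0.1, -0.3]
opening: 0.0462
grip_force: 10.0
```

Run:
```python
from h import *
s=readout.observe(); print(s['tool_pos'],s['time'])
snap('wrist','wr4.png')
R=[];G=[]
for f in ('wr3.png','wr4.png'):
    im,K,T=load(f); u0,v0=np.int32(proj(K,T,[.5255,-.186,.078]))
    hsv=cv2.cvtColor(im,cv2.COLOR_BGR2HSV).astype(int); w=np.zeros(im.shape[:2],np.uint8); w[v0-14:v0+14,u0-14:u0+14]=1
    white=((hsv[...,2]>170)&(hsv[...,1]<50)&(w>0)).astype(np.uint8)
    gold=((hsv[...,1]>60)&(hsv[...,2]>90)&(w>0)).astype(np.uint8)
    cs,_=cv2.findContours(white,cv2.RETR_EXTERNAL,cv2.CHAIN_APPROX_NONE); c=max(cs,key=cv2.contourArea)
    cc,r=cv2.minEnclosingCircle(c); M=cv2.moments(white,True); ce=(M['m10']/M['m00'],M['m01']/M['m00'])
    allc=((white|gold)); cs,_=cv2.findContours(allc,cv2.RETR_EXTERNAL,cv2.CHAIN_APPROX_NONE); h=cv2.convexHull(max(cs,key=cv2.contourArea)); 
    print(f,'circ',cc,r,'cent',ce,white.sum(),'gold+white',cv2.minEnclosingCircle(h),gold.sum())
    R.append(ray(K,T,*cc)); print(plane(K,T,*cc,.078).round(4), plane(K,T,*ce,.078).round(4))
    d=plane(K,T,*ce,.078)-plane(K,T,*cc,.078); print('cut dir',np.degrees(np.arctan2(-d[1],-d[0])))
    print('\n'.join(''.join('W' if white[y,x] else 'g' if gold[y,x] else '.' for x in range(u0-13,u0+13)) for y in range(v0-13,v0+13)))
print(tri(*R))
```

```text
[ 0.58722538 -0.16846746  0.15727377] 6.0
wr3.png circ (276.0641174316406, 155.74359130859375) 5.647243499755859 cent (275.69662921348316, 155.46067415730337) 89 gold+white ((276.5927734375, 154.1494903564453), 7.324862003326416) 50
[ 0.5241 -0.1864  0.078 ] [ 0.5238 -0.1866  0.078 ]
cut dir 30.052035723041342
..........................
..........................
..........................
...........gggg...........
.........gggggggg.........
........gggg...ggg........
........gg.......gg.......
.......ggWWWWWWW..gg......
.......gWWWWWWWWW.gg......
........WWWWWWWWWWgg......
.......WWWWWWWWWWWgg......
.......WWWWWWWWWW.gg......
.......WWWWWWWWWWggg......
........WWWWWWWW.ggg......
........WWWWWWWWggg.......
........WWWWWWW.ggg.......
.........WWWWW..gg........
..........WWWW............
..........................
..........................
..........................
..........................
..........................
..........................
..........................
..........................
wr4.png circ (228.5, 155.5) 5.700977325439453 cent (227.72289156626505, 155.0843373493
[... 260 characters left out ...]
ggggg.....
..............gggggggg....
...................gggg...
...........WWWW.....gggg..
.........WWWWWWW.....ggg..
.........WWWWWWWW....gggg.
........WWWWWWWWW...ggggg.
........WWWWWWWWW...ggggg.
.......WWWWWWWWWW..ggggg..
........WWWWWWWW...ggggg..
........WWWWWWWW..gggggg..
........WWWWWWW...ggggg...
.........WWWWWW...gggg....
.........WWWWW....ggg.....
...........WW.............
..........................
..........................
..........................
..........................
..........................
..........................
..........................
(array([ 0.52446298, -0.18663188,  0.07468552]), [np.float64(0.00016300041499748798), np.float64(0.00016300041499755764)])
```

Call:
{"name": "jog_arm", "arguments": {"plan": [[-0.77, -0.23, 0, 0, -0.5], [-0.77, -0.23, 0, 0, -0.5], [-0.77, -0.23, -0.4, 0, -0.5], [-0.77, -0.23, -0.75, 0, -0.5], [-0.77, -0.23, -0.75, 0, -0.5], [-0.77, -0.23, -0.75, 0, -0.5]]}}

```text
time: 6.65
tool_pos: [0.5257, -0.1876, 0.0975]
tool_rot: [3.142, -0.0, 2.743]
contact_force: [-0.7, -0.4, 0.3]
opening: 0.0458
grip_force: 10.0
```

Run:
```python
from h import *
s=readout.observe(); print(s['tool_pos'],s['tool_rot'],s['time'])
im,K,T=snap('wrist','wr5.png'); p=proj(K,T,s['tool_pos']); print(p)
print('tip expected',proj(K,T,[.5245,-.1863,.078]),'foot',proj(K,T,[.5245,-.1863,.05]))
a=cv2.resize(im[200:275,230:330],None,fx=8,fy=8,interpolation=2)
cv2.imwrite('pics/crop5.png',a)
```

```text
[ 0.52572647 -0.18764823  0.09752128] [ 3.14150838e+00 -3.51608898e-04  2.74309805e+00] 6.65
[280.16803243 256.95234767]
tip expected [281.26417516 241.89316931] foot [280.98739284 227.88978266]
```

View pics/crop5.png

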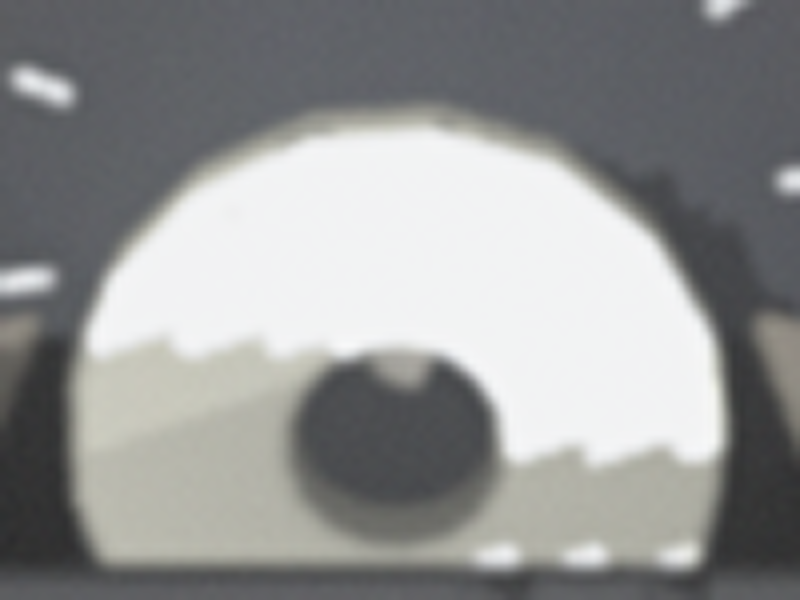

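Seen through the ring hole, which is centred near (279,255), the shaft tip lies slightly to the right. I'll correct about 1.2 mm and descend, watching the force.

Call:
{"name": "jog_arm", "arguments": {"plan": [[0.007, 0.0135, 0, 0, -0.5], [0.007, 0.0135, -0.15, 0, -0.5], [0.007, 0.0135, -0.25, 0, -0.5], [0.007, 0.0135, -0.3, 0, -0.5], [0.007, 0.0135, -0.35, 0, -0.5], [0.007, 0.0135, -0.35, 0, -0.5]]}}

```text
time: 7.3
tool_pos: [0.526, -0.1859, 0.0684]
tool_rot: [3.141, -0.001, 2.744]
contact_force: [0.2, 0.2, -1.1]
opening: 0.0465
grip_force: 10.0
```

Call:
{"name": "jog_arm", "arguments": {"plan": [[0, 0, -0.05, 0, -0.5], [0, 0, -0.1, 0, -0.5], [0, 0, -0.13, 0, -0.5], [0, 0, -0.15, 0, -0.5], [0, 0, -0.15, 0, -0.5], [0, 0, -0.15, 0, -0.5]]}}

```text
time: 7.9
tool_pos: [0.5264, -0.1861, 0.0572]
tool_rot: [3.142, 0.0, 2.744]
contact_force: [-0.1, 0.1, 0.4]
opening: 0.0464
grip_force: 10.0
```

Call:
{"name": "jog_arm", "arguments": {"plan": [[0, 0, -0.015, 0, -0.5], [0, 0, -0.025, 0, -0.5], [0, 0, -0.025, 0, -0.5]]}}

```text
time: 8.2
tool_pos: [0.5266, -0.1862, 0.0563]
tool_rot: [-3.142, 0.001, 2.744]
contact_force: [-2.0, 1.0, 7.7]
opening: 0.0464
grip_force: 10.0
```

Run:
```python
from h import *
s=readout.observe(); print(s['tool_pos'],s['contact_force'],s['time'])
im,K,T=snap('wrist','wr6.png'); im2=snap('side','si6.png')[0]
a=cv2.resize(im[200:275,230:330],None,fx=5,fy=5,interpolation=2)
c=np.zeros((380,800,3),np.uint8); c[:375,:500]=a; c[:300,510:800]=cv2.resize(im2[110:170,312:370],None,fx=5,fy=5,interpolation=2)
cv2.imwrite('pics/crop6.png',c)
```

```text
[ 0.52663817 -0.18624779  0.05628981] [-2.02111464  0.98717661  7.74151911] 8.2
```

View pics/crop6.png

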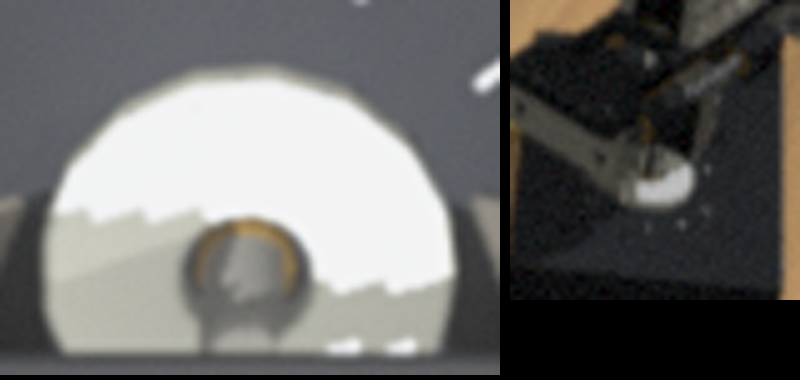

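The shaft and bushing stand inside the hole, and Fz of 7.7 N at TCP z 0.056 means the ring is down. Releasing and rising.

Call:
{"name": "jog_arm", "arguments": {"plan": [[0, 0, 0.015, 0, -0.5], [0, 0, 0.015, 0, 0.5], [0, 0, 0.015, 0, 0.6], [0, 0, 0.015, 0, 0.6], [0, 0, 0.4, 0, 0.6], [0, 0, 1, 0, 0.6], [0, 0, 1, 0, 0.6], [0, 0, 1, 0, 0.6]]}}

```text
time: 9.1
tool_pos: [0.5268, -0.1863, 0.136]
tool_rot: [-3.141, 0.002, 2.744]
contact_force: [-0.2, 1.1, -0.9]
opening: 0.0735
grip_force: 0.0
```

Run:
```python
from h import *
s=readout.observe(); print(s['tool_pos'],s['contact_force'],s['time'],s['opening'])
im,K,T=snap('wrist','wr7.png')
e,a=ringc(im,K,T,220,345,250); print(e,a, plane(K,T,*e[0],.058).round(4))
u,v=np.int32(e[0])
q=im[v-40:v+40,u-40:u+40]
hsv=cv2.cvtColor(im,cv2.COLOR_BGR2HSV)
# hole: dark/brass pixels inside ring
m=np.zeros(im.shape[:2],np.uint8); cv2.ellipse(m,(e[0],(e[1][0]*.8,e[1][1]*.8),e[2]),255,-1)
dark=((m>0)&(hsv[...,2]<120)).astype(np.uint8); M=cv2.moments(dark,True); print('dark',dark.sum(),M['m10']/max(M['m00'],1),M['m01']/max(M['m00'],1))
print('exp foot .058 / tip',proj(K,T,[.5245,-.1863,.058]),proj(K,T,[.5245,-.1863,.078]))
c=np.zeros((420,560,3),np.uint8); cv2.imwrite('pics/crop7.png',np.hstack([cv2.resize(q,(480,480),interpolation=2)]))
```

```text
[ 0.52679121 -0.18632518  0.13604468] [-0.22871229  1.14659276 -0.90370939] 9.1 0.07352373731834792
((274.4714050292969, 192.64634704589844), (137.13845825195312, 173.36544799804688), 179.411865234375) 13377.0 [ 0.5055 -0.1821  0.058 ]
dark 8226 271.14843180160466 191.55908096280086
exp foot .058 / tip [278.77576199 215.31255475] [278.74778192 222.67522767]
```

View pics/crop7.png

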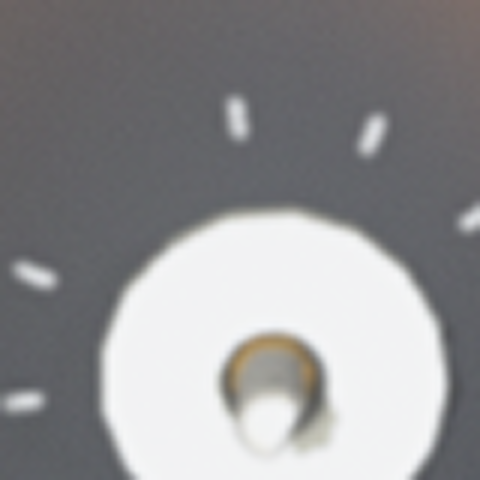

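The ring lies flat on the top around the bushing, with the shaft tip seen at about (278,223) as predicted. Now to the knob.

Call:
{"name": "jog_arm", "arguments": {"plan": [[0.02, 1, 0.2, 0, 0.8], [0.02, 1, 0.2, 0, 0.8], [0.02, 1, 0.2, 0, 0.8]]}}

```text
time: 9.45
tool_pos: [0.5272, -0.1026, 0.1502]
tool_rot: [3.141, -0.003, 2.747]
contact_force: [0.5, -0.4, -0.8]
opening: 0.0821
grip_force: 0.0
```

Call:
{"name": "jog_arm", "arguments": {"plan": [[0.02, 1, 0, 0, 0.8], [0.02, 1, 0, 0, 0.8], [0.02, 1, 0, 0, 0.8]]}}

```text
time: 9.75
tool_pos: [0.5285, -0.0234, 0.1496]
tool_rot: [3.142, -0.003, 2.747]
contact_force: [0.4, -0.7, 0.4]
opening: 0.0827
grip_force: 0.0
```

Call:
{"name": "jog_arm", "arguments": {"plan": [[0.02, 1, 0, 0, 0.8], [0.02, 1, 0, 0, 0.8], [0.02, 1, 0, 0, 0.8]]}}

```text
time: 10.05
tool_pos: [0.5306, 0.0558, 0.1499]
tool_rot: [-3.141, -0.002, 2.747]
contact_force: [0.3, -0.5, 0.2]
opening: 0.0828
grip_force: 0.0
```

Call:
{"name": "jog_arm", "arguments": {"plan": [[0, 0.97, 0, 0, 0.8], [0, 0.97, 0, 0, 0.8], [0, 0.97, 0, 0, 0.8], [0, 0.97, 0, 0, 0.8], [0, 0.97, 0, 0, 0.8]]}}

```text
time: 10.55
tool_pos: [0.5312, 0.1297, 0.1506]
tool_rot: [-3.141, -0.001, 2.742]
contact_force: [0.1, 0.1, 0.6]
opening: 0.0825
grip_force: 0.0
```

```bash
cat >> h.py <<'E'
def knob(im,K,T,z,p0):
    u0,v0=np.int32(proj(K,T,[*p0,z])); r=22
    hsv=cv2.cvtColor(im,cv2.COLOR_BGR2HSV); w=np.zeros(im.shape[:2],np.uint8); w[v0-35:v0+35,u0-35:u0+35]=255
    m=((hsv[...,1]<60)&(hsv[...,2]>110)).astype(np.uint8)&w
    cs,_=cv2.findContours(m,cv2.RETR_EXTERNAL,cv2.CHAIN_APPROX_NONE); c=max(cs,key=cv2.contourArea)
    h=cv2.convexHull(c); e=cv2.fitEllipse(h)
    D=np.zeros_like(w); cv2.ellipse(D,(e[0],(e[1][0]*.88,e[1][1]*.88),e[2]),255,-1)
    med=np.median(hsv[...,2][D>0]); dk=((D>0)&(hsv[...,2]<.7*med))
    ys,xs=np.nonzero(dk); P=np.array([plane(K,T,x,y,z)[:2] for x,y in zip(xs,ys)])
    c3=plane(K,T,*e[0],z)[:2]; d=P.mean(0)-c3
    wts=np.clip(med-hsv[...,2][ys,xs],0,None).astype(float)
    cov=np.cov(P.T,aweights=wts); ev,V=np.linalg.eigh(cov); a=V[:,1]; a=a*np.sign(a@d)
    return e,c3,len(xs),np.degrees(np.arctan2(d[1],d[0])),np.degrees(np.arctan2(a[1],a[0])),np.sqrt(ev)*1e3,np.linalg.norm(d)*1e3
E
python3 - <<'E'
from h import *
s=readout.observe(); print(s['tool_pos'],s['contact_force'],s['time'],s['opening'])
im,K,T=snap('wrist','wr8.png'); print(knob(im,K,T,.026,[.5312,.1315]))
im2,K2,T2=load('wr2.png'); k2=knob(im2,K2,T2,.026,[.5312,.1315]); print(k2)
e=knob(im,K,T,.026,[.5312,.1315])[0]; print(tri(ray(K,T,*e[0]),ray(K2,T2,*k2[0][0])))
_,K,T=load('sc0.png'); print('sd',[plane(K,T,*p,.01)[:2].round(3) for p in ((282,264),(320,241),(353,220))])
E
```

```text
[0.53118203 0.12973204 0.15057331] [0.06573034 0.05216511 0.5546124 ] 10.55 0.08245362889321034
(((281.0193786621094, 201.69003295898438), (39.80295944213867, 40.31864929199219), 101.62319946289062), array([0.52911854, 0.13187813]), 27, np.float64(-47.41106694846373), np.float64(-50.64062385872771), array([0.58897172, 3.8555095 ]), np.float64(11.79742770010058))
(((378.94134521484375, 158.2301025390625), (39.66018295288086, 44.9161262512207), 64.42466735839844), array([0.52930806, 0.1299537 ]), 33, np.float64(-41.128382513979346), np.float64(-50.22327857041783), array([0.60608235, 4.04288493]), np.float64(10.077254744395066))
(array([0.53037664, 0.13140883, 0.02064055]), [np.float64(6.144580738715809e-05), np.float64(6.144580738725264e-05)])
sd [array([0.651, 0.035]), array([0.671, 0.132]), array([0.687, 0.222])]
```

The knob is at about (0.531, 0.1315) with its pointer at −50°, agreeing in two views. The shaft flat is at about +35.5°. I'll turn −45° for wrist range and grip with the TCP 14 mm above the desk.

Call:
{"name": "jog_arm", "arguments": {"plan": [[0, 0, -0.2, -0.1, 0.6], [0, 0, -0.4, -0.2, 0.6], [0, 0, -0.6, -0.3, 0.6], [0, 0, -0.8, -0.4, 0.6], [0, 0, -0.95, -0.5, 0.6], [0, 0, -0.95, -0.5, 0.6], [0, 0, -0.95, -0.5, 0.6], [0, 0, -0.95, -0.5, 0.6]], "squeeze": 30}}

```text
time: 11.4
tool_pos: [0.5315, 0.1306, 0.0753]
tool_rot: [3.141, 0.0, 1.959]
contact_force: [0.4, 0.0, -0.1]
opening: 0.0734
grip_force: 0.0
```

Call:
{"name": "jog_arm", "arguments": {"plan": [[0, 0, -0.3, 0, 0.6], [0, 0, -0.6, 0, 0.6], [0, 0, -0.76, 0, 0.6], [0, 0, -0.76, 0, 0.6], [0, 0, -0.76, 0, -0.6], [0, 0, -0.76, 0, -0.6], [0, 0, -0.76, 0, -0.6], [0, 0, -0.76, 0, -0.6], [0, 0, -0.76, 0, -0.6]]}}

```text
time: 12.3
tool_pos: [0.5314, 0.1316, 0.0148]
tool_rot: [3.141, 0.0, 1.958]
contact_force: [-0.1, -0.0, 3.8]
opening: 0.0387
grip_force: 30.0
```

Call:
{"name": "jog_arm", "arguments": {"plan": [[0, 0, 0.5, 0, -0.6], [0, 0, 1, 0, -0.6], [0, 0, 1, 0, -0.6], [0, 0, 1, 0, -0.6]]}}

```text
time: 12.7
tool_pos: [0.5315, 0.1316, 0.0951]
tool_rot: [3.14, 0.001, 1.958]
contact_force: [-0.4, 0.6, -0.8]
opening: 0.039
grip_force: 30.0
```

Run:
```python
from h import *
s=readout.observe(); print(s['tool_pos'],s['tool_rot'],s['time'],s['opening'])
im,K,T=snap('wrist','wr9.png'); z=s['tool_pos'][2]+.012
print(proj(K,T,s['tool_pos']),proj(K,T,[*s['tool_pos'][:2],z]))
hsv=cv2.cvtColor(im,cv2.COLOR_BGR2HSV); g=hsv[200:300,225:335,2]; 
for r in g[::3,::2]: print(''.join(' .:-=+*#%@'[min(9,int(v)//26)] for v in r))
```

```text
[0.53147485 0.13155151 0.09512633] [3.13960707e+00 5.99171838e-04 1.95845546e+00] 12.7 0.038966940055845396
[279.59285247 256.36413147] [279.67151504 265.59245083]
@@@@@@@@@@@@@#*##*****************************+********
@@@@@@@@@@@@#**##****************************++********
@@@@@@@@@@@%#*###****************************+*********
@@@@@@@@@@@@#*******************************+**********
@@@@@@@@@@@%**##***************************++**********
@@@@@@@@@@%********************************+***********
@@@@@@@@@@@#*#*********++++====+**********+************
@@@@@@@@@@@@@%#****+==-==-=-==-==-=+*****++************
@@@@@@@@@@@@@@@#+==-==-=--=-==-==-=-==+**+************+
@@@@@@@@@@@@@@@#=-=-=============-=----=+*************+
@@@@@@@@@@@@@@#=--===++++++++++++=====--=************+*
@@@@@@@@@@@@@*--==+++++*************+=----**********+**
@@@@@@@@@@@@*--=++++**###########*****+=---+*******++**
@@@@@@%%@@@%--+++**##################***+=:=***+++++***
@@%*+===+*#+=++*######################****=-=---====++*
+=======-:-=++*##########################**=-::-=======
=======-::-++*##########################
[... 267 characters left out ...]
################*+-..:::====
====-::::-+*##############################**+=:..::-===
===-:::::-+******###*****###**#####*####****+-::::.:-==
::::::-::::::::::::::::::::::::::::::::::::::::::::::::
::---:--:----:------------------:-:::::::::::::::::::::
--------------------------------------------:::::::::::
------------------------------------------------------:
-------------------------------------------------------
-------------------------------------------------------
-------------------------------------------------------
-------------------------------------------------------
-------------------------------------------------------
--:::::*@@%*%@@@@@@@@@@@@@@@@@@@@@@@@@@@@@@@@@@#::::::-
```

Call:
{"name": "jog_arm", "arguments": {"plan": [[0, -0.3, 0.7, 0.08, -0.6], [0, -1, 0.7, 0.16, -0.6], [0, -1, 0.7, 0.24, -0.6], [0, -1, 0.7, 0.24, -0.6]]}}

```text
time: 13.15
tool_pos: [0.5306, 0.0498, 0.1493]
tool_rot: [-3.14, -0.001, 2.334]
contact_force: [0.7, -0.2, -1.0]
opening: 0.0393
grip_force: 30.0
```

Call:
{"name": "jog_arm", "arguments": {"plan": [[0, -1, 0, 0.08, -0.6], [0, -1, 0, 0.16, -0.6], [0, -1, 0, 0.24, -0.6], [0, -1, 0, 0.24, -0.6]]}}

```text
time: 13.55
tool_pos: [0.5304, -0.0281, 0.1487]
tool_rot: [-3.141, -0.003, 2.71]
contact_force: [0.6, -0.3, -1.1]
opening: 0.039
grip_force: 30.0
```

Call:
{"name": "jog_arm", "arguments": {"plan": [[0, -1, 0, 0.08, -0.6], [0, -1, 0, 0.16, -0.6], [0, -1, 0, 0.24, -0.6], [0, -1, 0, 0.24, -0.6]]}}

```text
time: 13.95
tool_pos: [0.5308, -0.1078, 0.1492]
tool_rot: [3.14, -0.002, 3.085]
contact_force: [-0.1, 0.6, -0.6]
opening: 0.0389
grip_force: 30.0
```

Call:
{"name": "jog_arm", "arguments": {"plan": [[-0.06, -0.4, 0, 0.08, -0.6], [-0.06, -0.4, 0, 0.16, -0.6], [-0.06, -0.4, 0, 0.234, -0.6], [-0.06, -0.4, 0, 0.234, -0.6], [-0.06, -0.4, 0, 0.234, -0.6]]}}

```text
time: 14.45
tool_pos: [0.5263, -0.1392, 0.1499]
tool_rot: [3.141, -0.001, -2.832]
contact_force: [-0.5, 0.1, -0.4]
opening: 0.0389
grip_force: 30.0
```

Run:
```python
from h import *
s=readout.observe(); print(s['tool_pos'],s['tool_rot'],s['time'],s['opening'],s['qpos'])
for f in ('sc0.png','si0.png'):
    im,K,T=load(f); u,v=np.int32(proj(K,T,[.526,-.1865,.07])); hsv=cv2.cvtColor(im,cv2.COLOR_BGR2HSV); print(f,u-10,v-10,'tip@',proj(K,T,[.526,-.1865,.078]),'bush top@',proj(K,T,[.526,-.1865,.057]))
    for r in im[v-10:v+11,u-10:u+11].max(2): print(' '.join('%3d'%x for x in r))
im,K,T=snap('scene','sc9.png'); im2,K2,T2=snap('side','si9.png'); c=[*s['tool_pos'][:2],s['tool_pos'][2]+.012]
for n,i,k,t in (('sc',im,K,T),('si',im2,K2,T2)):
    u,v=np.int32(proj(k,t,c)); print(n,u,v)
    for r in cv2.cvtColor(i,cv2.COLOR_BGR2GRAY)[v-14:v+15,u-14:u+15]: print(''.join(' .:-=+*#%@'[min(9,int(x)//26)] for x in r))
```

```text
[ 0.52632069 -0.1392004   0.14993755] [ 3.14072389e+00 -5.54947689e-04 -2.83160364e+00] 14.45 0.038928833325637104 [-3.99532059e-01  4.49969491e-01  1.58240989e+00  3.32196145e-04
  1.11020029e+00 -2.28046496e+00]
sc0.png 146 272 tip@ [155.60705522 281.0203593 ] bush top@ [157.68737125 285.14606268]
 50  51  49  49  47  48  69  47  46  45  51  47  50  48  49  46  50  49  47  47  47
 53  46  50  51  45  48  47  46  52  48  47  50  45  50  46  48  47  50  49  46  48
 50  51  50  48  54  49  49  46  43  47  48  46  49  52  43  45  45  47  42  45  47
 50  49  53  51  47  48  48  48  48  45  52  48  53  46  46  46  45  46  44  46  46
 44  50  48  49  50  51  48  49  49  48  48  45  46  48  44  47  49  41  47  48  51
 49  51  50  53  49  50  51  47  48  46  48  48  45  48  48  44  48  49  46  46  48
 51  48  51  48  47  50  45  45  44  54  43  45  47  47  45  45  45  49  49  47  47
 51  49  48  50  49  51  53  46  81 155 142  78  40  49  51  50  47  46  48  47  47
 53  50  51  52  47  52  47  64 122 152 140  64  33  44  49  50  50  48  45  46  47
 50  51  48  53  54  51  46  73 136 147 138
[... 3877 characters left out ...]
        ..
==:.                         
:::...                       
...::...........             
..::::::::::::::::.:.........
..--:::::::::::::::::::::::::
..--::::::-::::::::::::::::::
..--::.::::::::::::-:::::::::
..:-::..::::-::::-:::::::::::
..--:::::::::::--::::::::::::
..:::::::-::::-::::::::::-:::
..:::::::::::::::::::::::::::
..:::::::-:::-:::::--::::::-:
.......::::::::::::--::::::::
.....  .::::::::::::::..:.:::
. ...  .:::::::::::::........
. .... .:::::::::::::........
..........:::::::::::........
.......::::::::::::::........
. . ...:::::::::::::.........
 .. ....:.::::::::::.........
..........::::::::...........
...............:::...........
........:::.:::=+-:..........
```

The knob is now turned to about +35°, matching the flat, and the tip in the fixed views agrees with (0.525, −0.186). Moving over it and descending to just above the tip.

Call:
{"name": "jog_arm", "arguments": {"plan": [[-0.0125, -0.575, 0, 0, -0.6], [-0.0125, -0.575, 0, 0, -0.6], [-0.0125, -0.575, -0.3, 0, -0.6], [-0.0125, -0.575, -0.6, 0, -0.6], [-0.0125, -0.575, -0.66, 0, -0.6], [-0.0125, -0.575, -0.66, 0, -0.6], [-0.0125, -0.575, -0.66, 0, -0.6]]}}

```text
time: 15.25
tool_pos: [0.526, -0.1866, 0.0986]
tool_rot: [-3.141, 0.001, -2.827]
contact_force: [0.5, -0.5, -0.2]
opening: 0.0389
grip_force: 30.0
```

Run:
```python
from h import *
s=readout.observe(); print(s['tool_pos'],s['tool_rot'],s['contact_force'],s['time'])
im,K,T=snap('side','si10.png')
u,v=np.int32(proj(K,T,[.5252,-.186,.07])); print(u,v, 'tip',proj(K,T,[.5252,-.186,.078]),'knob bottom',proj(K,T,[*s['tool_pos'][:2],s['tool_pos'][2]-.0145]))
for r in cv2.cvtColor(im,cv2.COLOR_BGR2GRAY)[v-24:v+16,u-20:u+21]: print(''.join(' .:-=+*#%@'[min(9,int(x)//20)] for x in r))
```

```text
[ 0.52598867 -0.18655091  0.09855184] [-3.14058808e+00  1.10215643e-03 -2.82678217e+00] [ 0.51273551 -0.53274988 -0.24353326] 15.25
340 141 tip [341.06909277 139.62309919] knob bottom [341.12725544 137.72488767]
::::::---==:.... ....   . .    .. .......
:....::::::. ......  ...    .........:...
.:.:..:-===:..........    . .............
......:++++-.  . .. ...  .   . ........::
.::..::++++-. . ..  ... .   .  ...::...::
:.....:++++-.   .  ...     .    ..::.:..:
......:-====:.     .        ..   ... ....
........:----:.......  ...      .    .   
..... . ...:------::-::.::........... .. 
 .  ........-----------------:-:--:::::::
 .  . .  ...-----------------------------
 . .    ...:--:::------------------------
     .  ...:--:::--------------------::--
.  ... . ..:---:--------------------:::--
   ... ....:------------------------:::--
    ..  ...:-------------------------:--=
        ...:::::------------------------=
       ... ..:.::::-----------:::--------
..  .   . ...:..:::---------:::.:::::::::
 ... .... .....::::--------:..........::.
...... .. . ...:::::--------::........:..
... ..   ....::::::::-::---::.....:.:.:..
........  .. :------:-::---::.........:..
.............-=+++=----====:............:
....... ....:=++*++---=###+-:.......:....
............-+*+*++-:=*%@@%+-:.:...::....
........ . :++***+=:-=*%@@@%=::-:........
  .........:+***+==:--+%@@@@*::-:..:..:..
...  ......:+***++=--=+%@@@@*-:::..:.....
 ......... :=+***++=+#%@@@@@*::......:..:
......... ..-+******#@@@@@@%+:....:...:..
.. .........:=++*#%%@@@@@@%*-::.:........
.............:==+#%%@@@@%##=::::.....:...
. .......... .:-=+**####*+=-::::::...:...
..... ... .....:---=====--::..:-:.:...:..
. ... ..........::::-:::.:..:::-:....:::.
.... .. .....::.:.:::.:..::.:.:::...::::.
.......... ....::.:::.:::-=::......:...:.
.. .....    .:::..:-:...::-::..:::.:.....
 ............:..::::::..:.:...:.......::.
```

Call:
{"name": "jog_arm", "arguments": {"plan": [[-0.006, 0.005, -0.05, 0, -0.6], [-0.006, 0.005, -0.08, 0, -0.6], [-0.006, 0.005, -0.1, 0, -0.6], [-0.006, 0.005, -0.11, 0, -0.6], [-0.006, 0.005, -0.11, 0, -0.6]]}}

```text
time: 15.8
tool_pos: [0.525, -0.186, 0.0887]
tool_rot: [3.141, 0.0, -2.826]
contact_force: [2.1, 0.8, -0.7]
opening: 0.0392
grip_force: 30.0
```

There is lateral force but no vertical load, and the underside is about 4 mm below the tip. So the bore has entered the D. Continuing down with a small +x ease.

Call:
{"name": "jog_arm", "arguments": {"plan": [[0.006, 0.002, -0.03, 0, -0.6], [0.006, 0.002, -0.06, 0, -0.6], [0.006, 0.002, -0.09, 0, -0.6], [0.006, 0.002, -0.11, 0, -0.6], [0.006, 0.002, -0.11, 0, -0.6]]}}

```text
time: 16.3
tool_pos: [0.5252, -0.1858, 0.0796]
tool_rot: [3.141, -0.0, -2.826]
contact_force: [-0.2, 0.8, -1.6]
opening: 0.0392
grip_force: 30.0
```

Nearly home, with no load. Pressing on in small steps.

Call:
{"name": "jog_arm", "arguments": {"plan": [[0, 0, -0.02, 0, -0.6], [0, 0, -0.035, 0, -0.6], [0, 0, -0.05, 0, -0.6], [0, 0, -0.05, 0, -0.6], [0, 0, -0.05, 0, -0.6]]}}

```text
time: 16.8
tool_pos: [0.5255, -0.186, 0.0763]
tool_rot: [-3.141, 0.0, -2.826]
contact_force: [-0.8, 0.7, 3.9]
opening: 0.0389
grip_force: 30.0
```

Call:
{"name": "jog_arm", "arguments": {"plan": [[0, 0, -0.02, 0, -0.6], [0, 0, -0.04, 0, -0.6], [0, 0, -0.05, 0, -0.6], [0, 0, -0.05, 0, -0.6], [0, 0, -0.05, 0, -0.6]], "squeeze": 45}}

```text
time: 17.3
tool_pos: [0.5257, -0.1861, 0.0737]
tool_rot: [-3.14, 0.001, -2.826]
contact_force: [-5.0, 2.6, 16.2]
opening: 0.0387
grip_force: 45.0
```

Call:
{"name": "jog_arm", "arguments": {"plan": [[-0.005, 0.003, 0, 0, -0.6], [-0.005, 0.003, 0, 0, -0.6], [-0.005, 0.003, 0, 0, -0.6], [-0.005, 0.003, 0, 0, -0.6], [-0.005, 0.003, 0, 0, -0.6]]}}

```text
time: 17.8
tool_pos: [0.5256, -0.1861, 0.0738]
tool_rot: [-3.14, 0.002, -2.826]
contact_force: [-3.3, 0.5, 15.2]
opening: 0.0384
grip_force: 45.0
```

Run:
```python
from h import *
s=readout.observe(); print(s['tool_pos'],s['contact_force'],s['opening'],s['time'])
for n in ('side',):
    im,K,T=snap(n,'si11.png'); im0=load('si10.png')[0]
    for i in (im,):
        print('\n'.join(''.join(' .:-=+*#%@'[min(9,int(x)//20)] for x in r) for r in cv2.cvtColor(i,cv2.COLOR_BGR2GRAY)[130:157,320:361]))
print(ticket.hand_in() if s['contact_force'][2]>11 else 'no')
```

```text
[ 0.52564003 -0.18606498  0.07377092] [-3.29784893  0.4635259  15.15425723] 0.038396077303646726 17.8
     ....... .  .   . .  .........::..:..
   .  .. . .     .          ......:......
.      ....:... .     ... .   .   .  ....
        ...--:-::::::...........     .  .
.      . ..------------:-------::::::....
.       ...------------------------------
 . .     .:---::-------------------------
...  ... .:--:.:--------------------::---
..........:---:--------------=-----:.:--:
.. .......:--------=---------------::---:
...... ...:---------------------------=-:
. ... .....:-::-------------------------:
... ....:...--::::---------:-:---:::---:.
. .........:=-::::---------:-::-:::::::.:
......... .:++-:::---------==::-:........
......... .:++=-:::--:----=#+-::...:....:
...........:=++=---:-----=*%*-::...::....
.  .. .....:-++++==---==+#%%+:....:....:.
 . ..... ...:=+++++==+*#%%%*-:..:.:..:...
........::...:==+++++#%%%#*=:.....:.:....
... .....:....:-====+**#*+=::.::...:.....
.... ..........::---=====-:...:-::.:.....
.. ........ ......::-:::::::.::-:..:.:.:.
..... . .... ...  .::.:.:.:.:.:::...::..:
 .... ..... .. . .:-:...:--:..........:..
..................:-:....:-:.:.::.::.....
.. ...............::::.:.::....:.....:...
the job is handed in; nothing more can be done
None
```

I handed the job in at 17.8 s; no verdict came back. The ring lies flat round the shaft, let go. The knob appears to be fully home, pointer lined up with the flat to within a few degrees by measurement. The gripper is still pressing it, at about 15 N down with 45 N grip, so the switch should be at its end stop.

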